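Lock a tape roll onto its sprung unwind stand with a bayonet knob

ROBOT

A 6-joint arm with a two-finger parallel gripper is mounted at the origin on the work surface. World frame = base frame: x ahead of the robot, y to its left, z up, the work surface at z = 0. Lengths are in m, angles in degrees, forces in N, time in s.
With the tool pointing down it reaches from about 0.25 to 0.8 m from the base axis. Payload 8.5 kg.
Tool frame: the origin (TCP) lies on the mounting face of the last link; the fingertips stand 173 mm ahead of it and the grasp point (between the pads) lies 155 mm ahead of it; y points along the fingers, x is the direction in which the jaws open and shut, and the axes are right-handed (so a half turn about y gives the same grasp; the last joint's range is limited). The gripper opens to 85 mm and grips with 20 to 120 N. Pads are 22 mm wide; open, the fingers measure 114 mm over their backs; the gripper's body (76 mm by 85 mm) begins 54 mm behind the grasp point. The pads swing forward as they close: fully open they stand 13 mm farther back than shut.
Start: joints at [63.827, 13.648, -0.773, 75.585, 0, 90], TCP at [0.232, 0.471, 0.405] pointing down, gripper open.
Joint ranges: [-152.45, 152.45], [-59.26, 108.67], [-65.41, 83.53], [-104.44, 129.93], [-82.83, 76.93], [-180, 180]. Speed limits (degrees/s): [127.2, 127.2, 159.86, 180, 180, 180].

INTERFACE

Orientations are given as a 3x3 rotation matrix whose columns are the frame's x, y, z axes.
In Python, from plant import robot gives the robot as it stands.
- The arm moves only by the tool drive_tool, never from a script. Its argument "deltas" is a list of rows, each a list of 3 entries, a list of its own where there are three numbers: the shift along the tool's x, y, z in cm, then the turn, a rotation vector about the tool's x, y, z in rad, then the opening, from -1 (shut) to 1 (fully open). A call has 1 to 20 rows; each row is the pose to reach, as a shift and turn from the pose commanded when the call began, along the tool's axes at that moment; what a row does not reach only later rows make up. A row lasts 1/8 s, in which the tool goes at most 62.5 mm and 10.7 degrees, less where a joint would pass 70% of its speed; a pose out of reach is approached as far as the arm can. A call with a gripper value outside its range is refused whole. The fingers move at their own pace and stop on an object; "squeeze" is the grip in N (left out, the last holds). Time passes only in rows, so rows that repeat a pose let the fingers close. It gives the time, the measured TCP pose, the force and the opening at its end, in the units of the state.
- robot.read_state(): the state, without advancing time (a new reading comes with each control period).
- robot.read_camera(name): name is "scene" or "top"; returns the picture (420x560x3 uint8, blue, green, red); there is no depth.
- robot.camera_params(name): a dict with "fovy" (degrees; the focal length in pixels is half the picture's height over the tangent of half this angle, whatever the lens; pixels are square), "cx", "cy" (the principal point, pixels), "k1" (the pictures are not rectified: a ray, as slopes to the right and down, at radius r is drawn at 1 + k1 r^2 times it, then the intrinsics apply), "extrinsics" (4x4, takes a point from camera to world coordinates). Camera axes: x right, y down, z forward; pixel columns grow to the right and rows downward; lengths in m; the calibration is good to about 2 mm. A picture is of the moment at which its call begins. camera_params takes no time and is no camera call.
- robot.finish_job(): hands the job in, once; it reports no verdict.
The state is a dict: "time_s": time; "joint_pos": joint angles; "qvel": joint speeds; "effort": joint torques, N m; "eef_pos": TCP position; "eef_rot": TCP orientation; "contact_force": force on the tool from outside, world axes, zero at the start; "wrist_torque": the same for the moment, N m; "finger_gap": opening from 0.0 (shut) to 1.0 (fully open).
Only numpy, scipy, OpenCV 4.12 (cv2) and the standard library are available. Lean on these libraries where they do the work, as an engineer would, in place of code of your own. Each camera call takes 0.05 s, during which the arm holds its last target.

TASK

Lock the roll of tape onto its unwind stand: take the red locking knob out of the empty cardboard core, feel its two lugs into the keyways down inside the roll's hub, press it in against the spring and twist it a quarter turn clockwise (seen from above) to the stop, then let it spring up into its notches so that it stays locked and upright when you let go. Do not disturb the red tape roll, the white tape roll or the scraper lying around.

Things in the scene. Friction and masses are not known exactly. Their poses are not given: they have to be found in the camera images.
- stand: Unwind stand fixed to the bench, upright axis: grey round foot 176 mm across, 16 mm thick, a bolted tab 30 x 100 x 12 mm at its own -x edge; hollow steel hub column, 73 mm across, inside the tape roll. Origin on the hub's axis at bench level, z up.
- ring_face (a point): On the hub's axis at the top face of the fixed brass bayonet ring inside the hub, 74 mm above the bench. Bore 35 mm, with two opposite keyways 20 mm wide reaching past 30 mm from the axis. Their line lies up to 0.45 rad either way from the stand's x axis; it differs each time and is NOT reported (axes here are the stand's): look in from above, or rest the lugs lightly and turn till they drop in.
- ring_under (a point): On the hub's axis at the ring's underside, 62 mm above the bench; axes as the stand's. Below it lugs turn only clockwise (from above). A quarter turn from the keyways two notches 18.5 mm wide, 4 mm deep are cut up into the underside for the lugs to rise into; hard stops just past them end the turn about 1.6 rad from the keyways.
- roll (a joint): How far the sprung platen and the roll on it are pressed down, m: 0 = free, up to 0.018 (hard stop). The spring pushes up with about 5 N at the start, plus 0.5 N per mm. Lugs clear the ring's underside at about 0.012; locked in the notches it reads about 0.008.
- roll_top (a point): Centre of the top of the white tape roll on the stand (roll 150 mm across, 48 mm tall, open cardboard core 78 mm across inside): 92 mm above the bench when free, on the hub's axis; moves down with the roll.
- knob: Red locking knob with a black grip bar, about 0.35 kg, upright in the empty core at the start, flange on the core's rim. Origin: centre of the flange's underside, z up. Flange 96 mm across, 10 mm thick. Half a turn makes no difference. Height of the origin above the bench: 102 mm with lugs resting on the brass ring, 92 when the flange meets the free roll, 80 when lugs just clear the ring's underside, 84 locked.
- knob_bar (a point): Middle of the knob's straight black grip bar, 36 mm above the knob's origin; axes as the knob's. Bar 80 mm long (along x), 22 mm thick (along y), from 10 to 60 mm above the knob's origin.
- knob_lugs (a point): On the knob's axis at the middle of its lugs, 23 mm below its origin; axes as the knob's. Two opposite dark lugs along +x and -x (in line with the bar), 54 mm over their tips, 14 mm wide, 10 mm high, on a steel stem 30 mm across; under them a nose 26 mm across ends 40 mm below the knob's origin.
- core: Empty cardboard core standing loose on the bench: tube 84 mm across outside, 76 mm inside, 60 mm tall, open at both ends. Origin at the centre of its foot.
- red_roll: Bystander: red tape roll lying flat, 110 mm across, 48 mm tall. Origin at the centre of its underside.
- white_roll: Bystander: white tape roll lying flat, 124 mm across, 36 mm tall. Origin at the centre of its underside.
- scraper: Bystander: flat scraper (spatula) lying on the bench, handle to its own -x. Origin under its middle.
There are look-alikes about, which are no part of the job. Leave any green, purple or turquoise look-alike of the knob alone.

How it is judged (in metres and radians):
On the way:
1. the knob is pressed into the hub against the spring, lugs below the ring (value of joint roll above 0.0112 m and horizontal distance between knob and stand below 0.008 m and z of knob in the frame of stand below 0.082 m), for 0.1 s.
At the end, for the whole second after the job is handed in: The knob stays locked in the notches on its own: its origin 81.5 to 87 mm above the stand's origin, within 6 mm of the hub's axis, tilted less than 0.07 rad, at rest, and the roll held down by it (roll joint 5 to 10.5 mm) (z of knob in the frame of stand between 0.0815 and 0.087 m and horizontal distance between knob and stand below 0.006 m and angle between knob's own z axis and vertical below 0.07 rad and value of joint roll between 0.005 and 0.0105 m and linear speed of knob below 0.01 m/s); the robot touches nothing.
It fails at once if the red roll, the white roll or the scraper is shoved more than 30 mm (distance of any of red_roll, white_roll, scraper from where it was at the start of the episode above 0.03 m).
It also fails if it takes over 70 s, if anything falls off the work surface, if the arm or the gripper's body presses on something with over 40 N, if the wrist force passes 120 N, or if a joint passes its speed limit or range.

## Working session

There is one attempt and no reset: what is moved stays moved. The work goes in short steps, Python scripts to look and compute and a tool call to move; the robot and the scene stay as the last step left them, time stands still between calls to the robot, and variables do not carry over. Pictures are saved under pics/ and viewed, and the job is handed in when it is done.

Besides the shell and the picture viewer there is one more tool, called after ">>>" as name(argument=value, ...) on one line, values as JSON. drive_tool: Moves the arm, as the interface text tells. Its arguments: {"type":"object","properties":{"deltas":{"type":"array"},"squeeze":{"type":"number"}},"required":["deltas"]}

```bash
mkdir -p pics; ls; python3 - <<'E'
from plant import robot
import cv2
for n in("scene","top"):
    cv2.imwrite(f"pics/{n}0.png",robot.read_camera(n)); p=robot.camera_params(n); print(n,p)
s=robot.read_state(); print(s)
E
```

```text
pics
scene {'fovy': 42.20953216620299, 'cx': 284.16140385983846, 'cy': 209.3512366713254, 'k1': -0.07923538700962227, 'extrinsics': array([[-0.79879168,  0.38777791, -0.45995668,  1.32199037],
       [ 0.60160616,  0.51661735, -0.60924259,  0.940932  ],
       [ 0.00137078, -0.76337069, -0.64595922,  1.07355677],
       [ 0.        ,  0.        ,  0.        ,  1.        ]])}
top {'fovy': 52.18896676386625, 'cx': 275.0185766825839, 'cy': 205.83061553342216, 'k1': -0.10305105037808213, 'extrinsics': array([[ 0.0179927 , -0.99110541,  0.13185719,  0.40232998],
       [-0.99961998, -0.0205863 , -0.01833297,  0.02176644],
       [ 0.02088436, -0.13147723, -0.99109918,  1.44198689],
       [ 0.        ,  0.        ,  0.        ,  1.        ]])}
{'time_s': 0.1, 'joint_pos': array([ 6.38284282e+01,  1.36774950e+01, -8.11820985e-01,  7.55860918e+01,
        9.54421366e-04,  9.00002395e+01]), 'qvel': array([-0.09154883, -0.04154893,  0.06247899,  0.06579092,  0.1060901 ,
        0.0251878 ]), 'effort': array([ 1.32804882e-03, -5.39722645e+01,  3.46998990e+01,  1.34864770e-02,
        8.70708050e-05, -2.62609348e-05]), 'eef_pos': array([0.23148548, 0.47103547, 0.40414399]), 'eef_rot': array([[ 4.41063980e-01, -5.95435598e-04, -8.97475466e-01],
       [ 8.97474698e-01, -1.17383447e-03,  4.41064381e-01],
       [-1.31611308e-03, -9.99999134e-01,  1.66522790e-05]]), 'contact_force': array([-0.73659782,  0.54282382, -0.5279497 ]), 'wrist_torque': array([-0.00880155, -0.01235325,  0.03216588]), 'finger_gap': 1.0028031499585452}
```

View pics/scene0.png

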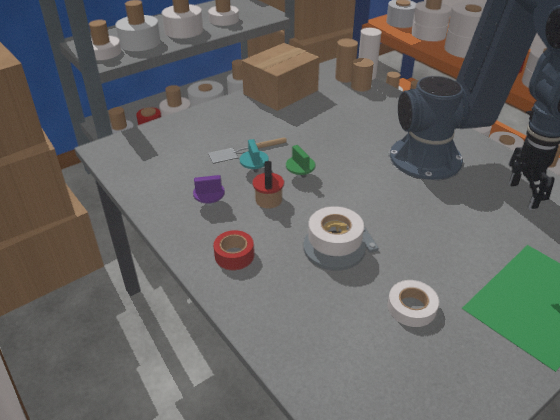

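View pics/top0.png

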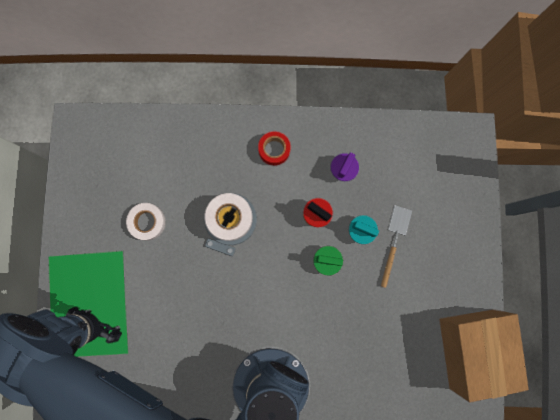

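Could be taken for the knob, in the top picture: red with black bar (318,212), purple (345,167), turquoise (363,230), green (328,260), and the red tape roll (274,148). By the description it is (318,212); the stand is at (229,217), with its tab at (219,247). I'll check both in close crops.

```bash
cat > h.py <<'E'
import numpy as np, cv2
from plant import robot
def P(n):
    p=robot.camera_params(n); f=210/np.tan(np.radians(p['fovy']/2)); return p,f
def ray(n,u,v):
    p,f=P(n); d=np.array([(u-p['cx'])/f,(v-p['cy'])/f]); x=d.copy()
    for _ in range(30): x=d/(1+p['k1']*(x@x))
    E=p['extrinsics']; return E[:3,3],E[:3,:3]@np.array([x[0],x[1],1])
def at(n,u,v,z):
    o,d=ray(n,u,v); return (o+d*(z-o[2])/d[2])[:2]
def proj(n,X):
    p,f=P(n); E=p['extrinsics']; c=(np.atleast_2d(X)-E[:3,3])@E[:3,:3]
    x=c[:,:2]/c[:,2:]; x=x*(1+p['k1']*(x**2).sum(1))[:,None]
    return x*f+[p['cx'],p['cy']]
E
python3 - <<'E'
import cv2,numpy as np
a=cv2.imread('pics/top0.png'); b=cv2.imread('pics/scene0.png')
c=lambda i,u,v,r=32:cv2.resize(i[v-r:v+r,u-r:u+r],(390,390),interpolation=cv2.INTER_CUBIC)
cv2.imwrite('pics/crop0.png',np.hstack([c(a,318,212),c(a,229,217)]))
cv2.imwrite('pics/crop1.png',np.hstack([c(b,268,185),c(b,336,230)]))
E
```

```text
(no output)
```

View pics/crop0.png

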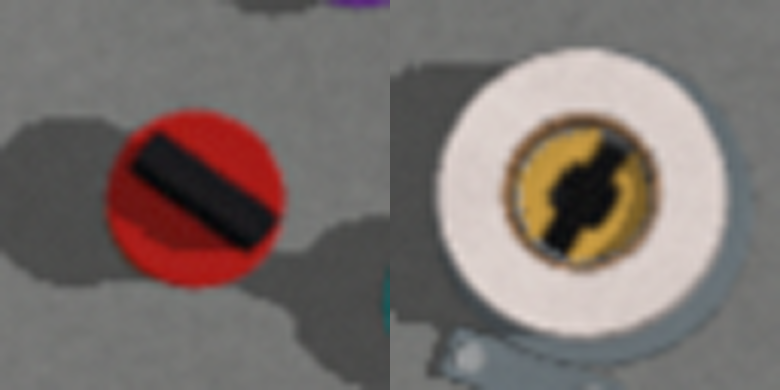

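View pics/crop1.png

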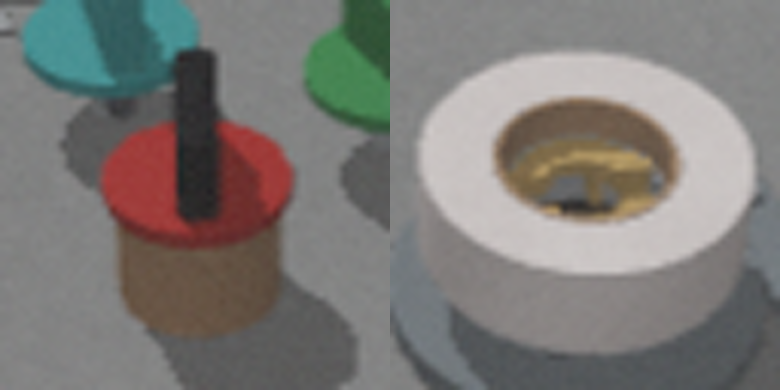

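```bash
python3 - <<'E'
from h import *
a=cv2.imread('pics/top0.png'); hsv=cv2.cvtColor(a,cv2.COLOR_BGR2HSV)
def comp(m,u,v,r):
    mm=np.zeros_like(m); mm[v-r:v+r,u-r:u+r]=m[v-r:v+r,u-r:u+r]
    n,l,s,c=cv2.connectedComponentsWithStats(mm); k=1+s[1:,4].argmax(); return (l==k).astype('uint8')*255
def w(pts,z,n='top'): return np.array([at(n,x,y,z) for x,y in pts])
# flange
H,S,V=cv2.split(hsv)
red=(((H<8)|(H>172))&(S>120)&(V>60)).astype('uint8')*255
c=comp(red,318,212,22); hull=cv2.convexHull(np.argwhere(c)[:,::-1].astype(np.float32))[:,0]
X=w(hull,0.07); e=cv2.minEnclosingCircle((X*1000).astype(np.float32)); print('flange',e)
X=w(hull,0.07); e=cv2.fitEllipse((X*1000).astype(np.float32)); print(e)
dk=((V<60)&(S<90)).astype('uint8')*255
c=comp(dk,318,212,14); p=np.argwhere(c)[:,::-1].astype(np.float32); X=w(p,0.12)*1000
print('bar',cv2.minAreaRect(X.astype(np.float32)),X.mean(0)); d=X-X.mean(0); vv=np.linalg.svd(d,full_matrices=False)[2][0]; print('bar dir deg',np.degrees(np.arctan2(vv[1],vv[0])))
wh=((S<40)&(V>165)).astype('uint8')*255
c=comp(wh,229,217,30); hull=cv2.convexHull(np.argwhere(c)[:,::-1].astype(np.float32))[:,0]
X=w(hull,0.092)*1000; print('roll',cv2.minEnclosingCircle(X.astype(np.float32)),cv2.fitEllipse(X.astype(np.float32)))
ct=np.array(cv2.fitEllipse(X.astype(np.float32))[0])
c=comp(dk,229,217,14); p=np.argwhere(c)[:,::-1].astype(np.float32); X=w(p,0.074)*1000
print('keyhole',cv2.minAreaRect(X.astype(np.float32)),X.mean(0),len(X)); d=X-X.mean(0); vv=np.linalg.svd(d,full_matrices=False)[2][0]; print('key dir',np.degrees(np.arctan2(vv[1],vv[0])))
y=((H>15)&(H<35)&(S>120)).astype('uint8')*255
c=comp(y,229,217,20); hull=cv2.convexHull(np.argwhere(c)[:,::-1].astype(np.float32))[:,0]
X=w(hull,0.074)*1000; print('brass',cv2.minEnclosingCircle(X.astype(np.float32)))
print('tab',at('top',206,240,.012)*1000,at('top',233,253,.012)*1000)
b=cv2.imread('pics/scene0.png')
print(proj('scene',[[*ct/1000,0.092]]),proj('scene',[[*ct/1000,0.074]]))
vis=cv2.resize(np.hstack([a[180:250,195:265],a[180:250,285:355]]),None,fx=5,fy=5)
cv2.imwrite('pics/c2.png',vis)
# scene cross check
hs=cv2.cvtColor(b,cv2.COLOR_BGR2HSV);H,S,V=cv2.split(hs)
wh=((S<40)&(V>140)).astype('uint8')*255
c=comp(wh,336,230,40); 
print('scene roll', cv2.boundingRect(c))
red=(((H<8)|(H>172))&(S>120)&(V>60)).astype('uint8')*255
c=comp(red,268,185,25); print('scene flange bbox',cv2.boundingRect(c))
for nm,cc,r,z in(('roll',ct/1000,.075,[.092,.044]),('fl',np.array(e[0])/1000 ,.048,[.07,.06])):
    t=np.linspace(0,6.28,60); 
    q=proj('scene',np.vstack([np.c_[cc[0]+r*np.cos(t),cc[1]+r*np.sin(t),0*t+zz] for zz in z])); print(nm,q.min(0),q.max(0)-q.min(0))
E
```

```text
flange ((566.5759887695312, -141.6136932373047), 48.19227600097656)
((566.5603637695312, -141.53895568847656), (94.37171173095703, 95.3856430053711), 12.255863189697266)
bar ((564.2237548828125, -139.59912109375), (72.32621765136719, 20.573688507080078), 55.23001480102539) [ 564.27262411 -139.92385368]
bar dir deg -124.95377376370908
roll ((546.1776123046875, 144.0453643798828), 74.79688262939453) ((546.1801147460938, 144.38148498535156), (147.74490356445312, 148.7613067626953), 146.07635498046875)
keyhole ((546.0028686523438, 144.09234619140625), (25.135713577270508, 63.35601806640625), 46.70356369018555) [545.70625728 145.28791563] 102
key dir 148.8300783711169
brass ((552.986083984375, 157.95562744140625), 32.441444396972656)
tab [473.0516789  223.06281939] [431.86423112 131.86149634]
[[335.41304003 222.95558751]] [[335.00190632 227.86989488]]
scene roll (308, 206, 56, 39)
scene flange bbox (253, 173, 31, 21)
roll [307.29456825 205.2750637 ] [55.80199053 49.79716057]
fl [252.2338027  171.71723127] [31.52595158 21.74855824]
```

```bash
cat >> h.py <<'E'
from scipy.spatial.transform import Rotation as R
def delta(x,y,z,yaw):
    """grasp TCP target, yaw deg of tool x; returns shift cm & rotvec in tool axes"""
    s=robot.read_state(); M=s['eef_rot']; c,q=np.cos(np.radians(yaw)),np.sin(np.radians(yaw))
    T=np.array([[c,0,-q],[q,0,c],[0,-1,0]]); T[:,2]=np.cross(T[:,0],T[:,1])
    d=M.T@(np.array([x,y,z])-s['eef_pos'])*100; r=R.from_matrix(M.T@T).as_rotvec()
    print('t',round(s['time_s'],2),'pos',s['eef_pos'].round(4),'yaw',np.degrees(np.arctan2(M[1,0],M[0,0])).round(2),'gap',round(s['finger_gap'],3),'F',s['contact_force'].round(1),'j',s['joint_pos'].round(0))
    print('shift',d.round(2),'rot',r.round(3))
E
python3 -c "
from h import *
delta(.5655,-.141,.33,-35)"
```

```text
t 0.1 pos [0.2315 0.471  0.4041] yaw 63.83 gap 1.003 F [-0.7  0.5 -0.5] j [64. 14. -1. 76.  0. 90.]
shift [-40.19   7.47 -56.97] rot [ 1.000e-03  1.725e+00 -1.000e-03]
```

>>> drive_tool(deltas=[[[-40.2,7.4,-57.0],[0,1.725,0],1],[[-40.2,7.4,-57.0],[0,1.725,0],1],[[-40.2,7.4,-57.0],[0,1.725,0],1],[[-40.2,7.4,-57.0],[0,1.725,0],1],[[-40.2,7.4,-57.0],[0,1.725,0],1],[[-40.2,7.4,-57.0],[0,1.725,0],1],[[-40.2,7.4,-57.0],[0,1.725,0],1],[[-40.2,7.4,-57.0],[0,1.725,0],1],[[-40.2,7.4,-57.0],[0,1.725,0],1],[[-40.2,7.4,-57.0],[0,1.725,0],1],[[-40.2,7.4,-57.0],[0,1.725,0],1],[[-40.2,7.4,-57.0],[0,1.725,0],1],[[-40.2,7.4,-57.0],[0,1.725,0],1],[[-40.2,7.4,-57.0],[0,1.725,0],1],[[-40.2,7.4,-57.0],[0,1.725,0],1],[[-40.2,7.4,-57.0],[0,1.725,0],1]])

```text
time_s: 2.1
eef_pos: [0.5656, -0.1401, 0.3312]
eef_rot: [[0.82, 0.001, 0.573], [-0.573, -0.0, 0.82], [0.001, -1.0, 0.0]]
contact_force: [-0.8, -0.4, 0.3]
finger_gap: 1.001
```

```bash
python3 -c "
from h import *
delta(.5655,-.141,.248,-35)
cv2.imwrite('pics/s1.png',robot.read_camera('scene'))"
```

```text
t 2.1 pos [ 0.5656 -0.1401  0.3312] yaw -34.93 gap 1.001 F [-0.8 -0.4  0.3] j [-14.  21.  -1.  68.   0. 111.]
shift [ 0.04  8.32 -0.08] rot [-0.     0.001  0.001]
```

View pics/s1.png

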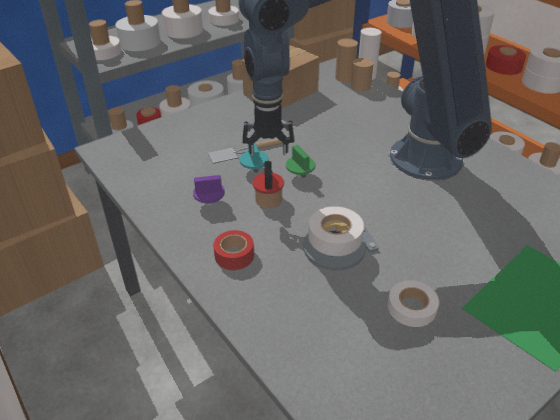

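The open jaws (268,140) are centred above the red knob's bar (268,170), and the fingers straddle it. I'll go down and grip.

>>> drive_tool(deltas=[[[0,4.0,0],[0,0,0],1],[[0,7,-0.08],[0,0,0],1],[[0,8.3,-0.08],[0,0,0],1],[[0,8.3,-0.08],[0,0,0],1],[[0,8.3,-0.08],[0,0,0],1],[[0,8.3,-0.08],[0,0,0],-1],[[0,8.3,-0.08],[0,0,0],-1],[[0,8.3,-0.08],[0,0,0],-1],[[0,8.3,-0.08],[0,0,0],-1],[[0,8.3,-0.08],[0,0,0],-1],[[0,8.3,-0.08],[0,0,0],-1],[[0,8.3,-0.08],[0,0,0],-1],[[0,8.3,-0.08],[0,0,0],-1]], squeeze=80)

```text
time_s: 3.78
eef_pos: [0.5655, -0.1417, 0.2479]
eef_rot: [[0.819, 0.0, 0.574], [-0.574, -0.0, 0.819], [0.0, -1.0, 0.0]]
contact_force: [1.0, -0.3, 3.9]
finger_gap: 0.245
```

```bash
python3 -c "
from h import *
delta(.5655,-.141,.33,-35)
b=robot.read_camera('scene')
cv2.imwrite('pics/s2.png',cv2.resize(b[100:240,190:340],None,fx=4,fy=4))"
```

```text
t 3.77 pos [ 0.5655 -0.1417  0.2479] yaw -35.01 gap 0.245 F [ 1.  -0.3  3.9] j [-14.  25.  -9.  57.  -0. 111.]
shift [-0.04 -8.21  0.06] rot [-0. -0.  0.]
```

View pics/s2.png

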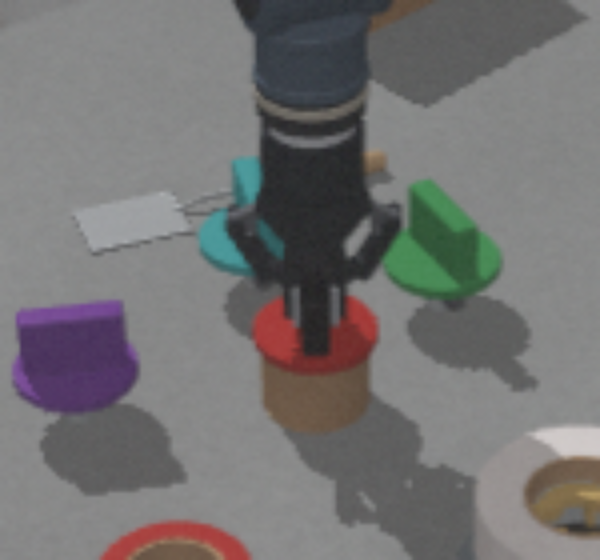

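The fingers close on the bar at gap 0.245, about 21 mm, which fits the 22 mm bar. The flange is still flat on the core. I'll lift straight up.

>>> drive_tool(deltas=[[[0,-2,0],[0,0,0],-1],[[0,-4,0],[0,0,0],-1],[[0,-7,0],[0,0,0],-1],[[0,-12,0],[0,0,0],-1],[[0,-12,0],[0,0,0],-1],[[0,-12,0],[0,0,0],-1],[[0,-12,0],[0,0,0],-1],[[0,-12,0],[0,0,0],-1]])

```text
time_s: 4.82
eef_pos: [0.5651, -0.1417, 0.3665]
eef_rot: [[0.819, -0.002, 0.574], [-0.574, 0.0, 0.819], [-0.002, -1.0, -0.001]]
contact_force: [0.7, -0.3, -2.8]
finger_gap: 0.249
```

```bash
python3 -c "
from h import *
delta(.546,.1443,.32,59)
b=robot.read_camera('scene');cv2.imwrite('pics/s3.png',b)
a=robot.read_camera('top');cv2.imwrite('pics/t3.png',a)
"
```

```text
t 4.83 pos [ 0.5651 -0.1417  0.3665] yaw -35.01 gap 0.249 F [ 0.7 -0.3 -2.8] j [-14.  20.   3.  73.  -0. 111.]
shift [-17.96   4.66  22.33] rot [-1.000e-03 -1.641e+00 -2.000e-03]
```

View pics/s3.png

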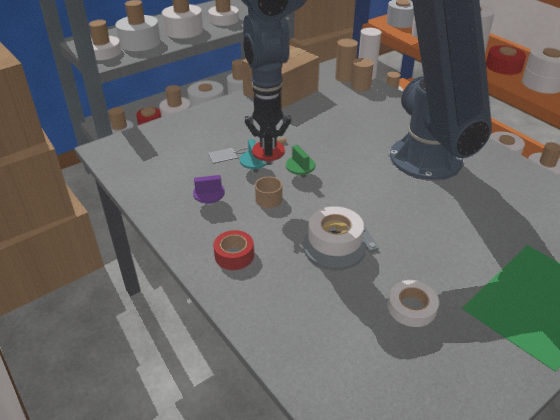

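View pics/t3.png

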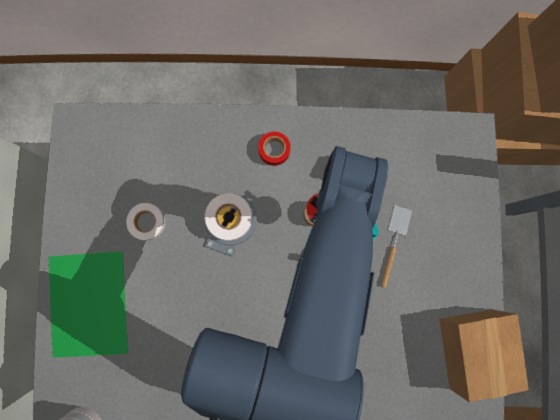

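The knob is held level at (268,150) and the core stays standing at (268,192). Next I carry it over the hub, staying high.

>>> drive_tool(deltas=[[[-2,1.0,2.5],[0,-0.18,0],-1],[[-5,1.6,6],[0,-0.36,0],-1],[[-8,1.6,10],[0,-0.54,0],-1],[[-11,1.6,14],[0,-0.72,0],-1],[[-14,1.6,17.5],[0,-0.9,0],-1],[[-16,1.6,20],[0,-1.08,0],-1],[[-17.5,1.6,21.8],[0,-1.26,0],-1],[[-17.96,1.6,22.33],[0,-1.44,0],-1],[[-17.96,1.6,22.33],[0,-1.6,0],-1],[[-17.96,1.6,22.33],[0,-1.64,0],-1],[[-17.96,1.6,22.33],[0,-1.64,0],-1],[[-17.96,1.6,22.33],[0,-1.64,0],-1],[[-17.96,1.6,22.33],[0,-1.64,0],-1]])

```text
time_s: 6.55
eef_pos: [0.5463, 0.1442, 0.3516]
eef_rot: [[0.516, -0.0, -0.856], [0.856, -0.0, 0.516], [-0.0, -1.0, 0.0]]
contact_force: [0.4, 0.1, -2.9]
finger_gap: 0.25
```

```bash
python3 -c "
from h import *
delta(.546,.1443,.29,59)
b=robot.read_camera('scene');cv2.imwrite('pics/s4.png',cv2.resize(b[120:270,250:410],None,fx=4,fy=4,interpolation=cv2.INTER_CUBIC))
p=[.546,.1443]
print(proj('scene',[[*p,.165],[*p,.125]]))
"
```

```text
t 6.55 pos [0.5463 0.1442 0.3516] yaw 58.92 gap 0.25 F [ 0.4  0.1 -2.9] j [15. 19. -1. 70. -0. 46.]
shift [-0.01  6.16  0.04] rot [-0.    -0.001 -0.   ]
[[337.17277707 202.16125754]
 [336.21275985 213.69879919]]
```

View pics/s4.png

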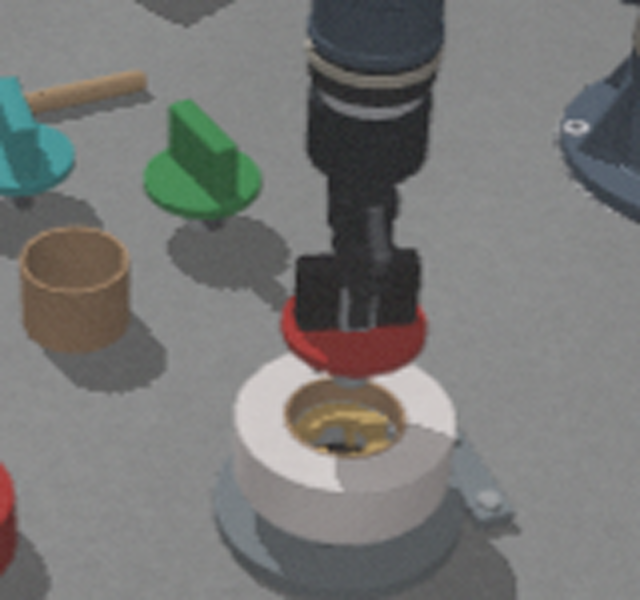

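```bash
python3 - <<'E'
from h import *
from scipy.optimize import least_squares
b=robot.read_camera('scene');hs=cv2.cvtColor(b,cv2.COLOR_BGR2HSV);H,S,V=cv2.split(hs)
red=(((H<8)|(H>172))&(S>120)&(V>50)).astype('uint8')
m=np.zeros_like(red); m[180:225,310:365]=red[180:225,310:365]
n,l,s,c=cv2.connectedComponentsWithStats(m); print(s[1:]); 
x0,y0,w,h=s[1+s[1:,4].argmax()][:4]; k=1+s[1:,4].argmax()
# leftmost, rightmost, bottom in edge coordinates
obs=np.array([x0-.5,x0+w-.5,y0+h-.5])
t=np.linspace(0,6.283,400)
def mod(p,z0=0.1636):
    q=proj('scene',np.vstack([np.c_[p[0]+.048*np.cos(t),p[1]+.048*np.sin(t),0*t+zz] for zz in(z0,z0+.01)])); return np.array([q[:,0].min(),q[:,0].max(),q[:,1].max()])
r=least_squares(lambda p:mod(p)-obs,[.546,.144]); print(obs,mod([.546,.144]),r.x,r.fun)
E
```

```text
[[321 194  35  20 338]]
[320.5 355.5 213.5] [318.81141258 355.68264906 214.43029736] [0.54181691 0.14222154] [-0.9008822   0.89642047 -0.06981785]
```

```bash
python3 - <<'E'
from h import *
from scipy.optimize import least_squares
b=robot.read_camera('scene').astype(float)
# redness profile
rd=b[:,:,2]-np.maximum(b[:,:,0],b[:,:,1])
for v in range(196,206,2): print(v,rd[v,316:326].astype(int),rd[v,350:362].astype(int))
for u in (330,334,338,342): print(u,rd[206:220,u].astype(int))
q=b[185:222,312:365]; cv2.imwrite('pics/s5.png',cv2.resize(q.astype('uint8'),None,fx=14,fy=14,interpolation=cv2.INTER_NEAREST))
E
```

```text
196 [-1 -1  0 -1 15 63 92 61 -2  1] [ 0  0 -1  3 39 26 -1 -1 -1 -1 -1 -2]
198 [  0   1  -1   1  40 100  90  44   1   1] [ 2  1  2  8 67 76 27  0 -1  0 -2 -1]
200 [ -1  -1   0   7  59 103 100  86   9   3] [ 6  7 12 33 58 65 37 12 -1 -1  0 -2]
202 [-2 -2  0  6 52 95 99 95 72 33] [66 67 64 64 65 63 32  5  1 -2 -1 -1]
204 [ -1   0  -1   0   9  69  92  99 100  92] [64 66 64 63 65 61 16  0 -1 -2  0 -1]
330 [66 71 92 98 79 57 39 10 16 21 20 18 19 20]
334 [65 66 66 67 62 66 60 49  7  0 11 19 18 18]
338 [67 65 63 64 64 64 58 56 33 -2  0 14 20 19]
342 [65 67 64 65 65 66 60 48 29 15 21 19 19 20]
```

View pics/s5.png

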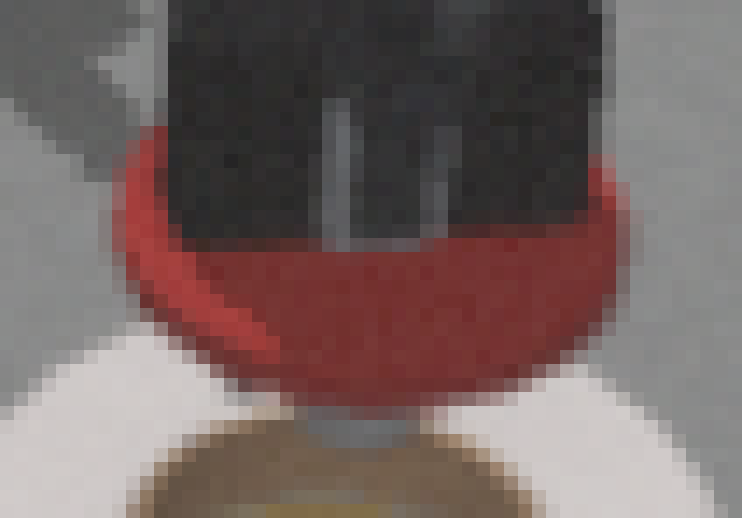

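```bash
python3 - <<'E'
from h import *
from scipy.optimize import least_squares
t=np.linspace(0,6.283,400)
def mod(p,z0):
    q=proj('scene',np.vstack([np.c_[p[0]+.0476*np.cos(t),p[1]+.0476*np.sin(t),0*t+zz] for zz in(z0,z0+.01)])); return np.array([q[:,0].min(),q[:,0].max(),q[:,1].max()])
for z in(.1625,.1636,.1655):
    r=least_squares(lambda p:mod(p,z)-[319.9,356.1,214.1],[.546,.144]);print(z,r.x,r.fun)
a=cv2.imread('pics/top0.png')
E
python3 -c "
from h import *
print(proj('scene',[[.546,.1443,.092],[.5455,.1453,.092]]))"
```

```text
0.1625 [0.54288858 0.14355882] [-0.15436764  0.15360308 -0.01185303]
0.1636 [0.54378758 0.14447277] [-0.17592132  0.17504899 -0.01352362]
0.1655 [0.54534039 0.14605138] [-0.21327017  0.2122105  -0.01642752]
[[335.44334501 222.91313478]
 [335.82466672 223.03534532]]
```

>>> drive_tool(deltas=[[[0,2,-0.13],[0,0,0],-1],[[0,4,-0.13],[0,0,0],-1],[[0,5.5,-0.13],[0,0,0],-1],[[0,6.0,-0.13],[0,0,0],-1],[[0,6.0,-0.13],[0,0,0],-1],[[0,6.2,-0.13],[0,0,0],-1],[[0,6.4,-0.13],[0,0,0],-1],[[0,6.6,-0.13],[0,0,0],-1],[[0,6.6,-0.13],[0,0,0],-1],[[0,6.6,-0.13],[0,0,0],-1]])

```text
time_s: 7.95
eef_pos: [0.5475, 0.1435, 0.2857]
eef_rot: [[0.516, -0.0, -0.857], [0.857, -0.0, 0.516], [-0.0, -1.0, -0.0]]
contact_force: [-1.1, 0.0, -2.5]
finger_gap: 0.249
```

```bash
python3 -c "
from h import *
delta(.546,.1443,.28,59)
print(robot.read_state()['wrist_torque'])
b=robot.read_camera('scene');cv2.imwrite('pics/s6.png',cv2.resize(b[150:270,270:400],None,fx=5,fy=5,interpolation=cv2.INTER_CUBIC))
"
```

```text
t 7.95 pos [0.5475 0.1435 0.2857] yaw 58.96 gap 0.249 F [-1.1  0.  -2.5] j [15. 21. -8. 61. -0. 46.]
shift [-0.01  0.57  0.16] rot [ 0.    -0.001 -0.   ]
[ 0.00980307 -0.05387132 -0.00062043]
```

View pics/s6.png

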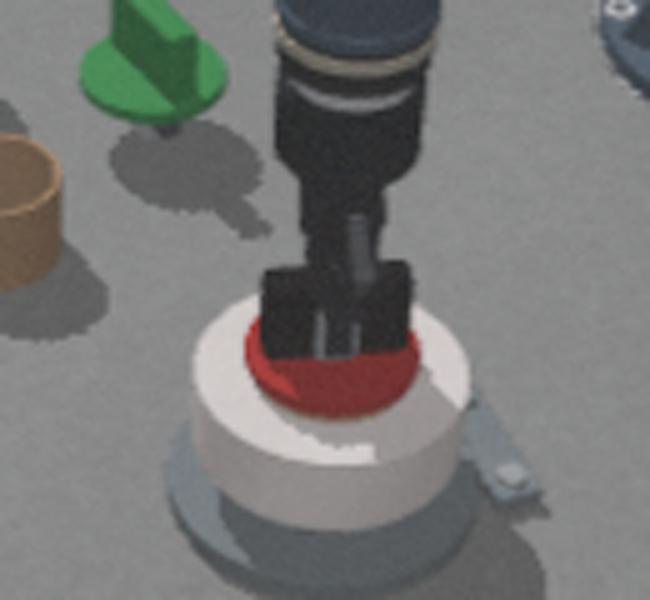

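The origin is at about 98 mm, below the 102 mm of lugs resting on the ring. The force shows only the knob's weight, so the lugs are in the keyways. I'll press gently.

>>> drive_tool(deltas=[[[0,0.2,0],[0,0,0],-1],[[0,0.4,0],[0,0,0],-1],[[0,0.6,0],[0,0,0],-1],[[0,0.8,0],[0,0,0],-1],[[0,1.0,0],[0,0,0],-1],[[0,1.0,0],[0,0,0],-1],[[0,1.0,0],[0,0,0],-1]], squeeze=100)

```text
time_s: 8.88
eef_pos: [0.5474, 0.1436, 0.2759]
eef_rot: [[0.516, 0.0, -0.857], [0.857, -0.0, 0.516], [0.0, -1.0, -0.0]]
contact_force: [-1.4, 0.9, 4.9]
finger_gap: 0.244
```

Force rose 7.4 N, so the spring is down about 5 mm, which agrees with the height. Pressing on to about 14.5 mm.

>>> drive_tool(deltas=[[[0,0.2,0],[0,0,0],-1],[[0,0.4,0],[0,0,0],-1],[[0,0.6,0],[0,0,0],-1],[[0,0.8,0],[0,0,0],-1],[[0,1.0,0],[0,0,0],-1],[[0,1.0,0],[0,0,0],-1],[[0,1.0,0],[0,0,0],-1],[[0,1.0,0],[0,0,0],-1]])

```text
time_s: 9.88
eef_pos: [0.5474, 0.1436, 0.2663]
eef_rot: [[0.516, 0.0, -0.857], [0.857, 0.0, 0.516], [0.0, -1.0, -0.0]]
contact_force: [-3.5, 0.5, 8.9]
finger_gap: 0.243
```

```bash
python3 -c "
from h import *
delta(.546,.1443,.265,-31)
print(robot.read_state()['wrist_torque'])
b=robot.read_camera('scene');cv2.imwrite('pics/s7.png',cv2.resize(b[150:270,270:400],None,fx=5,fy=5,interpolation=cv2.INTER_CUBIC))
"
```

```text
t 9.88 pos [0.5474 0.1436 0.2663] yaw 58.96 gap 0.243 F [-3.5  0.5  8.9] j [ 15.  22. -10.  58.  -0.  46.]
shift [-0.01  0.13  0.16] rot [0.00e+00 1.57e+00 1.00e-03]
[-0.32885467  0.98027981 -0.03664772]
```

View pics/s7.png

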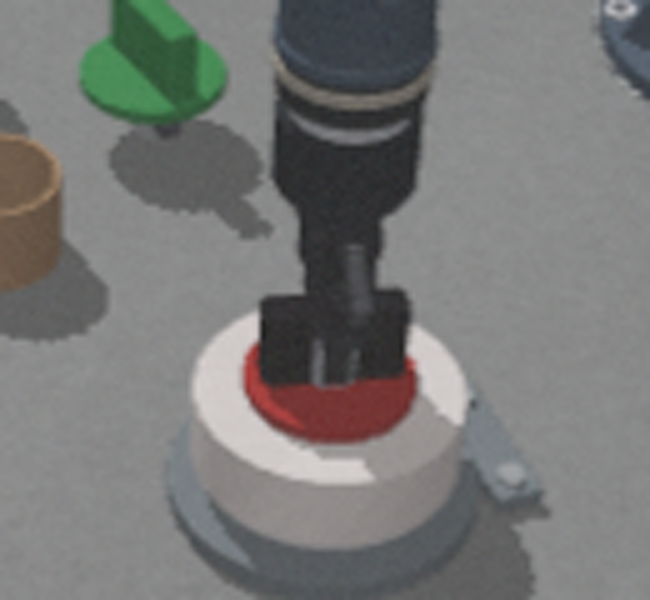

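>>> drive_tool(deltas=[[[0,0.15,0.04],[0,0,0],-1],[[0,0.15,0.04],[0,0,0],-1],[[-0.01,0.15,0.04],[0,0.1,0],-1],[[-0.03,0.15,0.04],[0,0.2,0],-1],[[-0.04,0.15,0.05],[0,0.3,0],-1],[[-0.04,0.15,0.05],[0,0.3,0],-1]])

```text
time_s: 10.68
eef_pos: [0.5476, 0.1431, 0.2652]
eef_rot: [[0.747, 0.003, -0.665], [0.665, -0.001, 0.747], [0.001, -1.0, -0.002]]
contact_force: [0.2, -2.0, 11.2]
finger_gap: 0.244
```

```bash
python3 -c "
from h import *
delta(.546,.1443,.265,-31)
print(robot.read_state()['wrist_torque'])
"
```

```text
t 10.68 pos [0.5476 0.1431 0.2652] yaw 41.66 gap 0.244 F [ 0.2 -2.  11.2] j [ 15.  22. -10.  58.  -0.  63.]
shift [-0.04  0.02  0.2 ] rot [1.000e-03 1.268e+00 3.000e-03]
[-0.86691353  0.44633392  0.05588509]
```

It turned 17° with no torque about z, so the lugs are below the ring. Continuing the quarter turn.

>>> drive_tool(deltas=[[[-0.02,0,0],[0,0.12,0],-1],[[-0.03,0,0.01],[0,0.24,0],-1],[[-0.05,0,0.01],[0,0.36,0],-1],[[-0.06,0,0.02],[0,0.48,0],-1],[[-0.07,0,0.02],[0,0.6,0],-1],[[-0.09,0,0.03],[0,0.72,0],-1],[[-0.1,0,0.04],[0,0.84,0],-1],[[-0.11,0,0.05],[0,0.96,0],-1],[[-0.12,0,0.07],[0,1.08,0],-1],[[-0.12,0,0.08],[0,1.18,0],-1],[[-0.12,0,0.09],[0,1.24,0],-1],[[-0.12,0,0.09],[0,1.24,0],-1],[[-0.12,0,0.09],[0,1.24,0],-1]])

```text
time_s: 12.3
eef_pos: [0.5453, 0.1431, 0.2648]
eef_rot: [[0.872, 0.0, 0.489], [-0.489, -0.0, 0.872], [0.0, -1.0, 0.0]]
contact_force: [-2.4, -2.8, 9.5]
finger_gap: 0.245
```

```bash
python3 -c "
from h import *
delta(.546,.1443,.265,-31)
print(robot.read_state()['wrist_torque'])
b=robot.read_camera('scene');cv2.imwrite('pics/s8.png',cv2.resize(b[150:270,270:400],None,fx=5,fy=5,interpolation=cv2.INTER_CUBIC))
"
```

```text
t 12.3 pos [0.5453 0.1431 0.2648] yaw -29.29 gap 0.245 F [-2.4 -2.8  9.5] j [ 15.  22. -10.  58.  -0. 134.]
shift [ 0.   -0.02  0.14] rot [-0.    0.03  0.  ]
[-0.29202622  1.10350744  0.05417243]
```

View pics/s8.png

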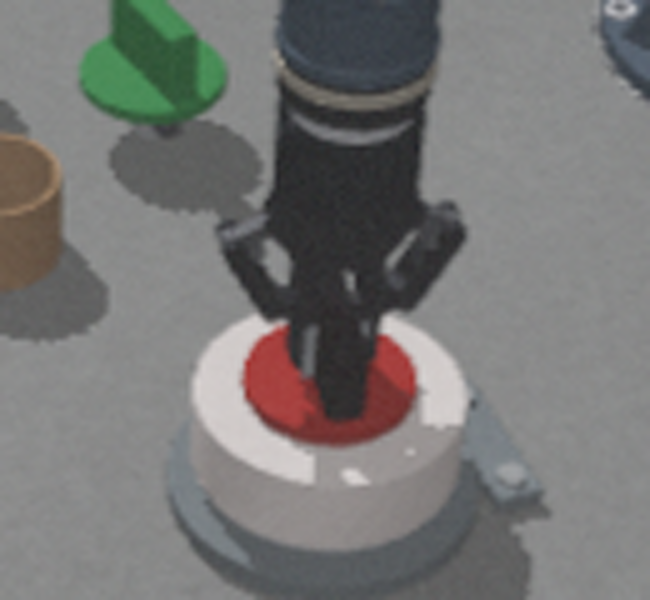

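>>> drive_tool(deltas=[[[0,0,0],[0,0.03,0],-1],[[0,0,0],[0,0.05,0],-1],[[0,0,0],[0,0.05,0],-1],[[0,0,0],[0,0.05,0],-1]])

```text
time_s: 12.85
eef_pos: [0.5452, 0.143, 0.2648]
eef_rot: [[0.847, 0.0, 0.532], [-0.532, -0.0, 0.847], [0.0, -1.0, -0.0]]
contact_force: [-2.6, -3.4, 9.1]
finger_gap: 0.247
```

```bash
python3 -c "
from h import *
delta(.546,.1443,.265,-33)
print(robot.read_state()['wrist_torque'])
"
```

```text
t 12.85 pos [0.5452 0.143  0.2648] yaw -32.16 gap 0.247 F [-2.6 -3.4  9.1] j [ 15.  22. -10.  58.  -0. 137.]
shift [ 0.   -0.02  0.15] rot [0.    0.015 0.   ]
[-0.30019655  1.13908803  0.12507945]
```

>>> drive_tool(deltas=[[[0,0,0],[0,0.03,0],-1],[[0,0,0],[0,0.05,0],-1],[[0,0,0],[0,0.05,0],-1]])

```text
time_s: 13.22
eef_pos: [0.545, 0.1432, 0.2648]
eef_rot: [[0.82, -0.0, 0.572], [-0.572, -0.0, 0.82], [0.0, -1.0, -0.0]]
contact_force: [-3.2, -3.3, 9.9]
finger_gap: 0.245
```

```bash
python3 -c "
from h import *
delta(.546,.1443,.265,-33)
print(robot.read_state()['wrist_torque'])
"
```

```text
t 13.22 pos [0.545  0.1432 0.2648] yaw -34.89 gap 0.245 F [-3.2 -3.3  9.9] j [ 15.  22. -10.  58.  -0. 140.]
shift [ 0.02 -0.02  0.15] rot [ 0.    -0.033  0.   ]
[-0.28590942  1.16309603  1.71036124]
```

Torque jumped to 1.7 N m, so that is the stop. I'll back off 2° to the notch centre and let it rise.

>>> drive_tool(deltas=[[[0,0,-0.05],[0,-0.03,0],-1],[[0,0,-0.05],[0,-0.04,0],-1],[[0,-0.2,-0.05],[0,-0.04,0],-1],[[0,-0.4,-0.05],[0,-0.04,0],-1],[[0,-0.6,-0.05],[0,-0.04,0],-1],[[0,-0.7,-0.05],[0,-0.04,0],-1],[[0,-0.7,-0.05],[0,-0.04,0],-1]])

```text
time_s: 14.1
eef_pos: [0.5451, 0.1431, 0.2717]
eef_rot: [[0.841, 0.001, 0.54], [-0.54, 0.001, 0.841], [-0.0, -1.0, 0.001]]
contact_force: [-2.5, 1.0, 5.6]
finger_gap: 0.246
```

```bash
python3 -c "
from h import *
delta(.546,.1443,.265,-33)
print(robot.read_state()['wrist_torque'])
"
```

```text
t 14.1 pos [0.5451 0.1431 0.2717] yaw -32.71 gap 0.246 F [-2.5  1.   5.6] j [ 15.  22.  -9.  59.   0. 137.]
shift [0.01 0.67 0.14] rot [-0.001  0.005 -0.   ]
[0.28885514 0.83492916 0.01301247]
```

>>> drive_tool(deltas=[[[0,-0.1,0],[0,0,0],-1],[[0,-0.2,0],[0,0,0],-1],[[0,-0.2,0],[0,0,0],-1],[[0,-0.2,0],[0,0,0],-1]])

```text
time_s: 14.6
eef_pos: [0.5453, 0.1432, 0.2719]
eef_rot: [[0.841, -0.001, 0.54], [-0.54, 0.0, 0.841], [-0.001, -1.0, -0.0]]
contact_force: [4.2, 2.7, -10.9]
finger_gap: 0.245
```

```bash
python3 -c "
from h import *
delta(.546,.1443,.265,-33)
print(robot.read_state()['wrist_torque'])
b=robot.read_camera('scene');cv2.imwrite('pics/s9.png',cv2.resize(b[150:270,270:400],None,fx=5,fy=5,interpolation=cv2.INTER_CUBIC))
"
```

```text
t 14.6 pos [0.5453 0.1432 0.2719] yaw -32.71 gap 0.245 F [  4.2   2.7 -10.9] j [ 15.  22.  -9.  59.   0. 137.]
shift [0.   0.69 0.13] rot [ 0.     0.005 -0.001]
[ 0.82715932 -0.51500991 -0.04872951]
```

View pics/s9.png

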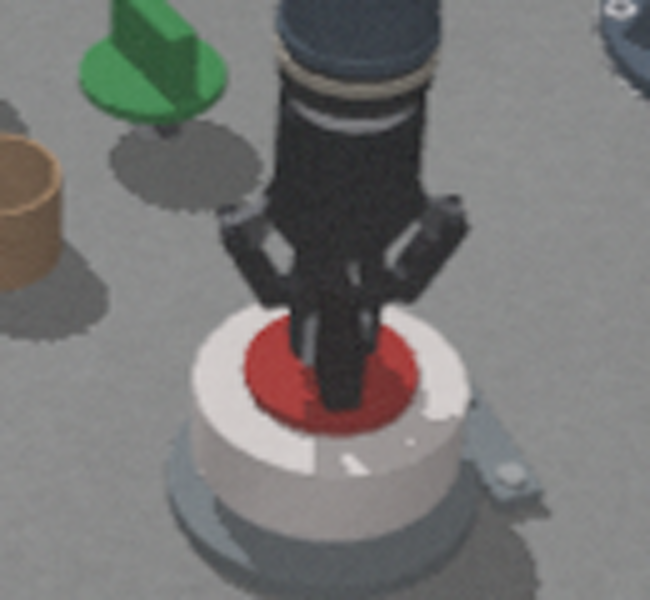

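The knob hooked: a 2 mm pull moved it only 0.2 mm, with the origin at about 84 mm. I'll relax, open and rise.

>>> drive_tool(deltas=[[[0,0.15,0],[0,0,0],-1],[[0,0.15,0],[0,0,0],-1],[[0,0.15,0],[0,0,0],0.2],[[0,0.15,0],[0,0,0],0.6],[[0,0.15,0],[0,0,0],1],[[0,0.15,0],[0,0,0],1],[[0,0.15,0],[0,0,0],1],[[0,0.15,0],[0,0,0],1],[[0,-2,0],[0,0,0],1],[[0,-5,0],[0,0,0],1],[[0,-10,0],[0,0,0],1],[[0,-15,0],[0,0,0],1],[[0,-15,0],[0,0,0],1],[[0,-15,-10],[0,0,0],1],[[0,-15,-20],[0,0,0],1],[[0,-15,-20],[0,0,0],1],[[0,-15,-20],[0,0,0],1],[[0,-15,-20],[0,0,0],1],[[0,-15,-20],[0,0,0],1]])

```text
time_s: 17.02
eef_pos: [0.4377, -0.0247, 0.4229]
eef_rot: [[0.842, -0.0, 0.54], [-0.54, 0.0, 0.842], [-0.0, -1.0, 0.0]]
contact_force: [0.6, -0.3, 0.2]
finger_gap: 1.004
```

```bash
python3 - <<'E'
from h import *
delta(.546,.1443,.265,-33)
b=robot.read_camera('scene');a=robot.read_camera('top')
k=lambda i,u,v,r=38:cv2.resize(i[v-r:v+r,u-r:u+r],(390,390),interpolation=cv2.INTER_CUBIC)
cv2.imwrite('pics/s10.png',np.hstack([k(b,336,225),k(a,229,217)]))
cv2.imwrite('pics/t10.png',a)
B=b.astype(float); rd=B[:,:,2]-np.maximum(B[:,:,0],B[:,:,1]); m=(rd>32).astype('uint8')[200:245,305:370]
n,l,s,c=cv2.connectedComponentsWithStats(m); x,y,w,h=s[1+s[1:,4].argmax()][:4]; print('edges',x+304.5,x+304.5+w,y+199.5,y+199.5+h)
t=np.linspace(0,6.28,200)
for z in(.080,.084,.092):
    q=proj('scene',np.vstack([np.c_[.546+.0476*np.cos(t),.1443+.0476*np.sin(t),0*t+zz] for zz in(z,z+.01)])); print(z,q.min(0)[0],q.max(0)[0],q.min(0)[1],q.max(0)[1])
E
```

```text
t 17.02 pos [ 0.4377 -0.0247  0.4229] yaw -32.68 gap 1.004 F [ 0.6 -0.3  0.2] j [ -3.   5.  -9.  76.   0. 119.]
shift [-0.   15.79 20.07] rot [-0.     0.006 -0.   ]
edges 318.5 353.5 211.5 236.5
0.08 317.72596922843127 352.95167452820783 212.0825368947296 238.16165848004496
0.084 317.78671854769686 353.0747746966478 210.988676577525 237.06502038374163
0.092 317.90879190360806 353.32214161040037 208.78970506652436 234.85979449525695
```

View pics/s10.png

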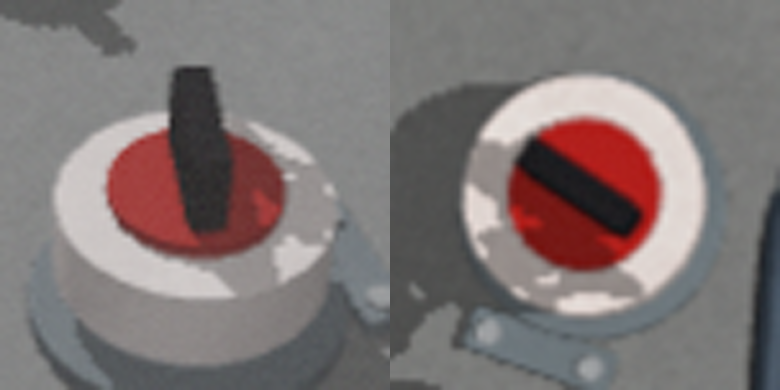

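View pics/t10.png

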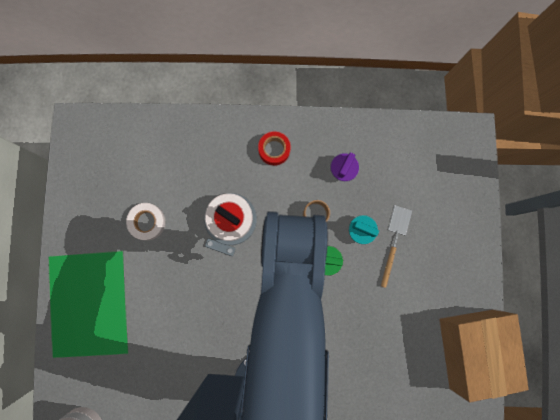

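The knob sits upright and centred on the stand (top 229,217; scene edges 318.5–353.5 by 211.5–236.5, which fits an 84 mm height). The rolls at (274,148) and (145,221) and the scraper at (395,245) are where they were. The gripper is clear, so I'm handing in.

```bash
python3 -c "
from plant import robot
print(robot.finish_job())"
```

```text
the job is handed in; nothing more can be done
None
```

I locked the red knob onto the stand and handed the job in at about 17 s; the hand-in gives no verdict.

**Steps:** I took the knob out of the core and lined its lugs up with the keyways seen from above. I pressed it in to about 13–15 mm of roll travel and turned it clockwise until torque jumped to 1.7 N m at the stop. Then I backed off 2°, let it rise into the notches and let go.

**Checks before and after letting go:**
- **Lock:** a 2 mm upward pull moved it only 0.2 mm, with the force swinging to −10.9 N and the origin at about 84 mm.
- **Final pictures:** after release the flange outline fits a height of about 84 mm, upright, within about 1–2 mm of the hub's axis. The gripper was clear.
- **Bystanders:** the red roll, white roll, scraper and look-alikes are where they were, and the core is still standing.

**Disagreements:**
- Depth while pressing read about 12.8 mm from force and 14.2 mm from arm height, so I pressed about 1 mm further before turning.
- The knob sat 1–2 mm off-centre along its bar in the grip; I corrected for that before inserting it.

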